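# Seat the vented canister and set its cap a quarter turn open

## Robot

A 7-joint arm with a two-finger parallel gripper is mounted at the origin on a cart in front of the work surface, level with it; the furniture and walls round the work are solid. World frame = base frame: x ahead of the robot, y to its left, z up, the work surface at z = 0. Lengths are in m, angles in rad, forces in N, time in s.
With the tool pointing down it reaches from about 0.425 to 0.875 m from the base axis. Payload 4.7 kg.
Tool frame: the origin (TCP) lies midway between the tips of the shut fingers; the grasp point (between the pads) lies 19 mm behind it; z points along the fingers, y is the line along which they close (so a half turn about z gives the same grasp; the last joint's range is limited). The gripper opens to 87 mm and grips with 3 to 60 N. Pads are 19 mm wide; open, the fingers measure 117 mm over their backs; the gripper's body (75 mm by 190 mm) begins 51 mm behind the grasp point.
Start: joints at [1.322, 0.321, -0.07, 1.45, 0.023, 1.371, -0.057], TCP at [0.169, -0.628, 0.223] pointing down, gripper open.
Joint ranges: [-2.86, 2.86], [-0.3, 2.09], [-1.38, 1.24], [0.06, 2.45], [-1.56, 4.7], [0.09, 2.05], [-2.69, 2.69]. Speed limits (rad/s): [2.57, 2.57, 3.14, 3.14, 3.14, 3.14, 3.14].

## Interface

Orientations are given as a rotation vector (axis times angle).
In Python, from station import env gives the robot as it stands.
- The arm moves only by the shell command python3 -m crank 'ROWS'. ROWS is a JSON object of lists of equal length, an entry for each row: "claw": the opening in per cent of the stroke, from 0 (shut) to 100 (fully open); "dp": the shift along the world's x, y, z in cm, a list of three; "turn": the turn about the world's z in rad. A call has 1 to 8 rows; each row shifts and turns the commanded pose from where the row before left it; what a row does not reach is not made up. A row lasts 1/12 s, in which the tool goes at most 41.7 mm and 7.16 degrees, less where a joint would pass 70% of its speed; a pose out of reach is approached as far as the arm can. A call with a gripper value outside its range is refused whole. The fingers move at their own pace and stop on an object; the grip force is fixed at half the most. Time passes only in rows, so rows that do not move let the fingers close. It gives the time, the measured TCP pose, the force, the opening and the grip force at its end, in the units of the state.
- env.get_obs(): the state, without advancing time (a new reading comes with each control period).
- env.camera(name): name is "scene" or "side" or "wrist"; returns the picture (384x512x3 uint8, blue, green, red); there is no depth.
- env.calibration(name): a dict with "mtx" (3x3 intrinsics, pixels), "position" and "rotation" of the camera in the world; the wrist camera has in their place "T_tool_cam" (4x4, takes a point from camera to tool coordinates, whose origin is the TCP and whose axes are the flange's). Camera axes: x right, y down, z forward; pixel columns grow to the right and rows downward; lengths in m; the calibration is good to about 2 mm. A picture is of the moment at which its call begins: read the wrist's pose just before it. calibration takes no time and is no camera call.
- env.close_job(): hands the job in; it is judged then, once.
Trained networks look in the newest picture that a camera, given by its name, has taken for a name from the list of things; names that differ only in an ending like _2 or _b are one class to them, and where a whole thing is asked for, a point or a joint stands for the part that bears it (a point fixed in the world has none). Each returns a list of dicts, best first, with "conf" (0 to 1); they miss things now and then, are a little off and sometimes report something else, mostly with a low value. They report only what shows in the picture. A call takes as long as a camera call. They do not tell look-alikes from the thing itself.
- env.recognise(camera, name): "location" ([x, y, z] in m, in world coordinates, good to about 4 mm: the middle of the surface that is visible of it).
The state is a dict: "time_s": time; "q": joint angles; "joint_vel": joint speeds; "effort": joint torques, N m; "ee_pos": TCP position; "eef_rot": TCP orientation; "contact_force": force on the tool from outside, world axes, zero at the start; "torque": the same for the moment, N m; "opening": finger opening in m; "grip_force": force on a finger pad.
Only numpy, scipy, OpenCV 4.12 (cv2) and the standard library are available. Lean on these libraries where they do the work, as an engineer would, in place of code of your own. Each camera call takes 0.05 s, during which the arm holds its last target. There are 200 camera calls.

## Task

Stand the canister in the square pocket of the bench cradle so that its foot is fully home, then screw its black cap down (clockwise) until it bottoms out. Back the cap off a quarter turn so that the canister can vent, and finish still gripping the cap at that setting, without letting go, so that I can fit the seal. Keep the canister upright and leave the other things on the bench where they are.

Things in the scene. Friction and masses are not known exactly. Their poses are not given: they have to be found in the camera images.
- canister: Loose small aluminium canister, about 0.2 kg with its cap (varies), standing upright. Square foot 56 x 56 mm and 14 mm high, above it a round body 41 mm in diameter, on top the black knurled screw cap; about 68 mm high in all. Origin: centre of the underside of the foot; x and y run parallel to the foot's sides, z up. A small steel pin stands on the foot's upper face at the corner between +x and +y. It may be lifted by the cap.
- cap: The canister's black knurled cap, 46 mm in diameter (48 mm over the knurls) and 26 mm high, with a narrow raised steel rib on top from the centre to the rim. Origin: centre of its underside, which lies 40 mm above the canister's underside when the cap is bottomed out and 0.64 mm higher for each rad it is unscrewed; z up. The rib points midway between the cap's +x and +y.
- cap_grip (a point): Centre of the cap, 13 mm above its underside, on its axis: the height to grip; moves with the cap.
- cap_turn (a joint): How far the cap is unscrewed from its hard stop, in rad, relative to the canister: 0 = bottomed out (the cap's rib then points to the pin on the foot), growing counter-clockwise seen from above (right-hand thread, 4 mm a turn). The cap is already started on its thread (1.4 to 2.6 rad open) and cannot come off (upper stop at 3.6). It turns with a light drag of 0.05 N m and stays where it is left; on the bare bench the canister turns along with it, in the cradle it cannot.
- cradle: Grey block 110 x 110 x 22 mm fixed on the bench, with a bolt head 3 mm high near each corner and a square pocket in the middle, 59.5 mm wide and 14 mm deep, with a 4 mm chamfer round its mouth. Origin: centre of the underside; x and y run parallel to the pocket's sides. The canister fits at any of four quarter turns.
- cradle_seat (a point): Centre of the pocket's floor, 8 mm above the bench; axes as the cradle. The canister's origin lies here when it is home.
- timer: Bystander: white bench timer, 66 x 66 x 24 mm, loose; origin at the centre of its underside.
- gear: Bystander: grey printed gear, 52 mm in diameter, 18 mm high, loose; origin at the centre of its underside.
- jar: Bystander: small white jar with a blue lid, 40 mm in diameter, 70 mm high, loose; origin at the centre of its underside.
Mind the look-alikes: they are no part of the job. What is meant by the cradle is not turquoise, and is the larger of those in its own colour.

How it is judged:
On the way, in this order (a step that is already met when the one before it is completed fails the run):
1. the canister stands fully home in the cradle's pocket (horizontal distance between canister and cradle_seat below 0.004 m and z of canister in the frame of cradle_seat below 0.004 m and angle between canister's own z axis and vertical below 0.06 rad), for 0.2 s.
2. the cap is screwed down until it bottoms out, with the canister in the pocket (all of step 1 and value of joint cap_turn below 0.08 rad), for 0.2 s.
At the end, for the whole second after the job is handed in: The canister is home in the pocket (origin within 4 mm of the seat sideways and in height, tilt under 0.06 rad), the cap stands a quarter turn off its stop (1.57 rad, give or take 0.30), at rest, and the fingers still grip the cap (over 2 N, grasp point within 30 mm of the cap's centre) (all of step 1 and value of joint cap_turn between 1.27 and 1.87 rad and contact force between the fingers and cap above 2 N and distance between the grasp point and cap_grip below 0.03 m and velocity of joint cap_turn between -0.1 and 0.1 rad/s); the arm keeps its last pose, push and grip.
It fails at once if a bystander (timer, gear, jar) is moved by more than 25 mm (distance of any of timer, gear, jar from where it was at the start of the episode above 0.025 m).
It fails at once if the canister is tipped by more than 0.5 rad (angle between canister's own z axis and vertical above 0.5 rad).
It also fails if it takes over 58 s, if anything falls off the work surface, if the arm or the gripper's body presses on something with over 40 N, if the wrist force passes 120 N, or if a joint passes its speed limit or range.

## Working session

There is one attempt and no reset: what is moved stays moved. The work goes in short steps, Python scripts to look and compute and a shell command to move; the robot and the scene stay as the last step left them, time stands still between calls to the robot, and variables do not carry over. Pictures are saved under pics/ and viewed, at most 10 in all, crops included, and the job is handed in when it is done.

```bash
mkdir -p pics; cat > h.py <<'E'
import numpy as np, cv2
from station import env
from scipy.spatial.transform import Rotation as R
def rec(cam,names):
    for n in names:
        for d in env.recognise(cam,n)[:4]: 
            print(cam,n,np.round(d['conf'],2),np.round(d['location'],3),'px',np.round(proj(cam,d['location'])))
def pose(cam):
    c=env.calibration(cam); K=np.array(c['mtx'])
    if cam=='wrist':
        o=env.get_obs();T=np.eye(4);T[:3,:3]=R.from_rotvec(o['eef_rot']).as_matrix();T[:3,3]=o['ee_pos'];T=T@np.array(c['T_tool_cam'])
        return K,T[:3,3],T[:3,:3]
    r=np.array(c['rotation']); 
    r=r if r.shape==(3,3) else R.from_rotvec(r).as_matrix()
    return K,np.array(c['position']),r
def proj(cam,p):
    K,t,r=pose(cam); v=K@(r.T@(np.array(p)-t)); return v[:2]/v[2]
def ray(cam,uv,z):
    K,t,r=pose(cam); d=r@np.linalg.solve(K,[uv[0],uv[1],1]); return t+d*(z-t[2])/d[2]
E
python3 - <<'E'
from h import *
a=env.camera('scene'); b=env.camera('side'); 
cv2.imwrite('pics/a.png',np.vstack([cv2.resize(a,(800,600))])); cv2.imwrite('pics/b.png',cv2.resize(b,(800,600)))
for c in('scene','side'): 
    rec(c,['canister','cap','cradle','timer','gear','jar']); print(pose(c)[1])
o=env.get_obs();print(o)
E
```

```text
scene canister 0.91 [ 0.477 -0.15   0.03 ] px [313. 205.]
scene cap 0.74 [ 0.481 -0.155  0.062] px [314. 194.]
scene cap 0.53 [ 0.476 -0.152  0.064] px [315. 195.]
scene cradle 0.92 [0.47  0.154 0.019] px [228. 262.]
scene cradle 0.66 [ 0.563 -0.024  0.013] px [258. 215.]
scene cradle 0.66 [ 0.435 -0.322  0.018] px [361. 193.]
scene timer 0.78 [ 0.699 -0.026  0.019] px [227. 194.]
scene gear 0.64 [0.684 0.133 0.012] px [185. 219.]
scene jar 0.73 [0.428 0.346 0.048] px [161. 310.]
[-0.02404622  0.52153414  0.5825552 ]
side canister 0.79 [ 0.491 -0.175  0.038] px [232. 246.]
side canister 0.52 [ 0.489 -0.175  0.062] px [231. 236.]
side cap 0.77 [ 0.49  -0.176  0.065] px [232. 234.]
side cradle 0.73 [ 0.438 -0.343  0.02 ] px [210. 314.]
side cradle 0.72 [0.48  0.126 0.017] px [217. 197.]
side cradle 0.62 [ 0.571 -0.036  0.012] px [259. 223.]
side gear 0.57 [0.685 0.117 0.014] px [290. 195.]
side jar 0.8 [0.439 0.318 0.032] px [200. 171.]
side jar 0.23 [ 0.487 -0.178  0.062] px [230. 237.]
[ 0.43217159 -0.80324925  0.41535621]
{'time_s': 0.7, 'q': array([ 1.32211057,  0.32100485, -0.07008771,  1.4505278 ,  0.02260916,
        1.37081568, -0.05688512]), 'joint_vel': array([ 0.00133089, -0.00114119, -0.0007642 , -0.00110224, -0.00074034,
        0.00080993, -0.00020743]), 'effort': array([-1.19232900e-04, -4.90947998e+01, -4.03026938e-01, -3.12709880e+01,
       -6.36410597e-02,  3.32210306e-02, -1.43726055e-05]), 'ee_pos': array([ 0.16881642, -0.62769618,  0.22256931]), 'eef_rot': array([ 3.11446860e+00,  4.11629381e-01, -8.53184834e-05]), 'contact_force': array([-0.63080984, -0.51564138, -0.02756648]), 'torque': array([ 0.07424341,  0.03242586, -0.02987355]), 'grip_force': 0.0, 'opening': 0.08698099998804573}
```

View pics/a.png

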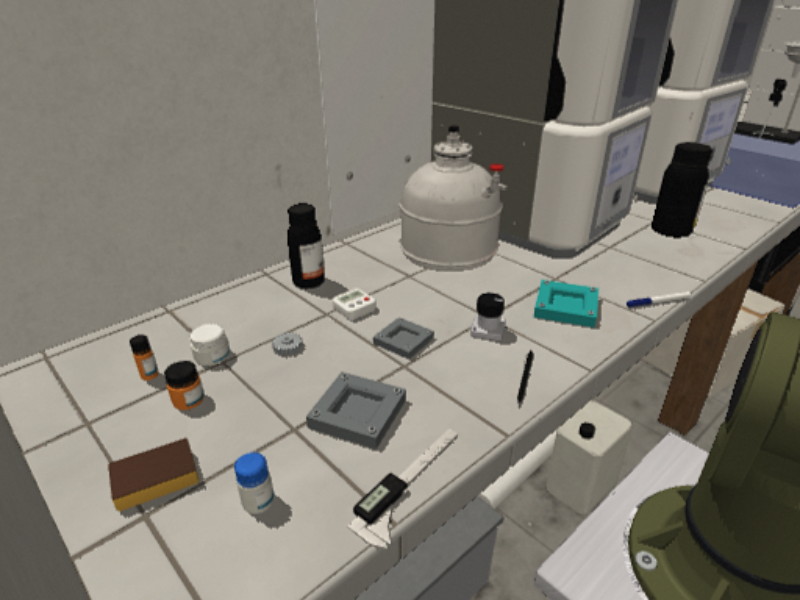

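View pics/b.png

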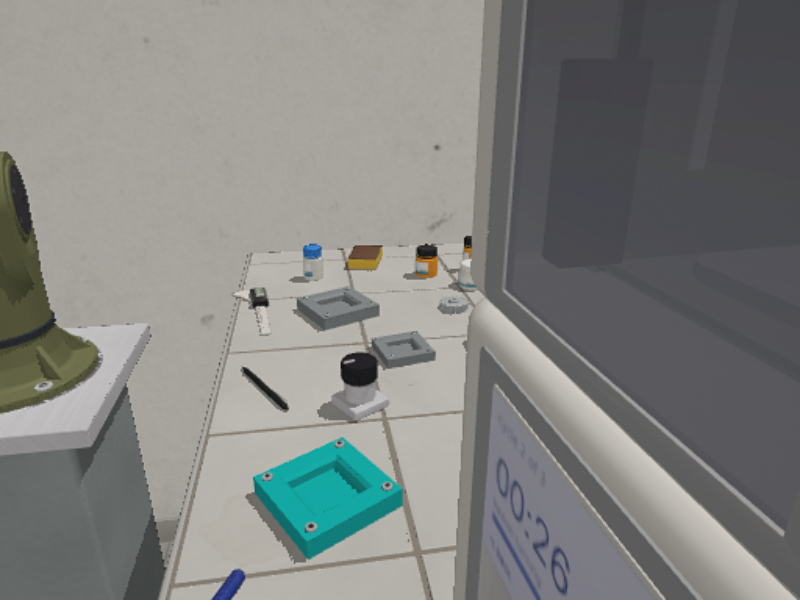

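Candidates in the 800x600 scene view:
- **Cradle:** large grey block (357,408), small grey block (403,337), turquoise block (567,303). By the description it is the large grey one, at about (0.475, 0.14).
- **Canister:** only (490,317), at about (0.485, -0.163). The black-capped bottles at (305,245), (683,190) and (184,385) have no square foot.

I'll check this in one close crop.

```bash
python3 - <<'E'
from h import *
a=env.camera('scene'); cv2.imwrite('pics/c.png',cv2.resize(a[170:300,185:395],(800,495),interpolation=cv2.INTER_CUBIC))
# cradle widths of the grey ones along a horizontal image line, at top plane
print(env.calibration('wrist'))
for uv in [(313,388),(349,373),(405,403),(360,445)]: print(ray('scene',np.array(uv)*.64,.022))
for uv in [(373,338),(403,320),(433,336),(405,356)]: print(ray('scene',np.array(uv)*.64,.016))
E
```

```text
{'mtx': array([[318.80237742,   0.        , 254.74381995],
       [  0.        , 318.80237742, 190.5696636 ],
       [  0.        ,   0.        ,   1.        ]]), 'T_tool_cam': array([[ 3.24626579e-04, -9.55873195e-01, -2.93779389e-01,
         8.04399343e-02],
       [ 9.99999850e-01,  4.39732256e-04, -3.25760587e-04,
         2.63007775e-04],
       [ 4.40570086e-04, -2.93779239e-01,  9.55873195e-01,
        -1.62544601e-01],
       [ 0.00000000e+00,  0.00000000e+00,  0.00000000e+00,
         1.00000000e+00]])}
[0.5481616  0.17621074 0.022     ]
[0.5392164  0.11378538 0.022     ]
[0.42893911 0.09658531 0.022     ]
[0.40939926 0.19753425 0.022     ]
[0.59206724 0.01966524 0.016     ]
[ 0.59776416 -0.05648336  0.016     ]
[ 0.52568531 -0.06052002  0.016     ]
[0.51713795 0.01402066 0.016     ]
```

View pics/c.png

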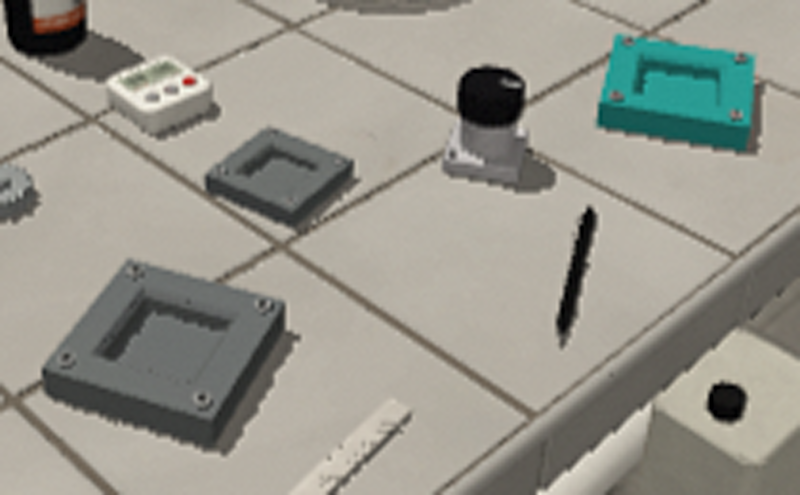

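The crop confirms the choice. The large grey block at (165,345) has four bolts and measures about 110 mm; the small grey one is about 75 mm. The canister is at (490,120), with its pin at (452,155) and the rib at (512,85). I'm moving over the canister.

```bash
python3 -m crank '{"claw":[100,100,100,100,100,100,100,100],"dp":[[1.5,3,0],[1.5,3,0],[2,3,0],[2,3,0],[2,3,0],[2,3,0],[2,3,0],[2,3,0]],"turn":[0.06,0.06,0.06,0.06,0.06,0.06,0.06,0.06]}'
python3 -m crank '{"claw":[100,100,100,100,100,100,100,100],"dp":[[2,3,0],[2,3,0],[2,3,0],[2,3,0],[2.5,3,0],[2.5,3,0],[2.5,3,0],[3,1,-0.5]],"turn":[0.06,0.06,0.06,0.06,0.06,0.06,0.06,0.06]}'
python3 -m crank '{"claw":[100],"dp":[[0,0,0]],"turn":[0]}'
python3 - <<'E'
from h import *
w=env.camera('wrist'); cv2.imwrite('pics/w1.png',w)
rec('wrist',['canister','cap']); o=env.get_obs(); print(o['q'],o['eef_rot'])
E
```

```text
time_s: 1.42
ee_pos: [0.3196, -0.3861, 0.2228]
eef_rot: [2.925, 1.144, -0.0]
contact_force: [0.3, -0.4, 0.0]
opening: 0.0871
grip_force: 0.0
time_s: 2.08
ee_pos: [0.5055, -0.1624, 0.2194]
eef_rot: [2.564, 1.813, 0.003]
contact_force: [0.8, -0.2, 0.1]
opening: 0.0869
grip_force: 0.0
time_s: 2.17
ee_pos: [0.5083, -0.1623, 0.2171]
eef_rot: [-2.562, -1.817, -0.007]
contact_force: [-0.4, -0.7, 0.5]
opening: 0.0868
grip_force: 0.0
wrist canister 0.9 [ 0.491 -0.158  0.068] px [240. 173.]
wrist cap 0.97 [ 0.485 -0.159  0.068] px [235. 174.]
wrist cap 0.55 [ 0.49  -0.161  0.066] px [241. 174.]
[ 0.8197076   0.10508293 -0.58209817  1.73573461  0.05979959  1.3193644
 -0.12329885] [-2.57246327e+00 -1.80234960e+00  1.23996079e-03]
```

View pics/w1.png

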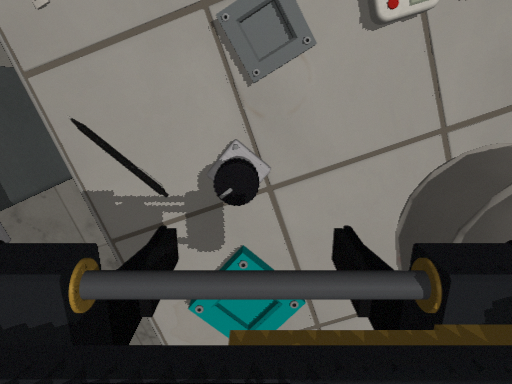

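The wrist view shows the cap at (237,182), the rib towards (225,192), and the foot corners near (237,140) and (270,168). I'll enlarge that area.

```bash
python3 - <<'E'
from h import *
w=cv2.imread('pics/w1.png')[125:215,190:290]; cv2.imwrite('pics/w1c.png',cv2.resize(w,None,fx=6.6,fy=6.6,interpolation=cv2.INTER_CUBIC))
E
```

```text
(no output)
```

View pics/w1c.png

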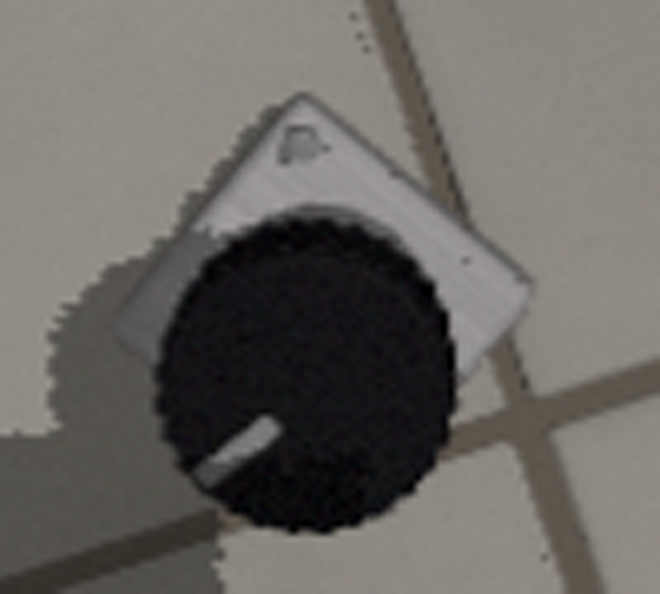

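```bash
python3 - <<'E'
from h import *
P=lambda u,v,z: ray('wrist',(u/6.6+190-.4,v/6.6+125-.4),z)[:2]
t,r,l=P(302,95,.014),P(532,290,.014),P(115,335,.014)
print(t,r,l,np.linalg.norm(r-t),np.linalg.norm(l-t)); print('centre',(r+l)/2)
ang=lambda a,b:np.degrees(np.arctan2(*(b-a)[::-1]))
print('edges',ang(t,r),ang(t,l),'diag',ang((r+l)/2,t))
i,o=P(280,425,.0685),P(200,478,.0685); print('rib',ang(i,o),i,o)
L,Rr,B=P(155,385,.0673),P(457,385,.0673),P(310,532,.0673); print('cap',(L+Rr)/2,np.linalg.norm(L-Rr),B)
print(P(302,145,.016), proj('wrist',[.4,.1,0]))
o=env.get_obs();M=R.from_rotvec(o['eef_rot']).as_matrix();print(o['ee_pos'],M)
E
```

```text
[ 0.49220889 -0.1323184 ] [ 0.51832795 -0.17860396] [ 0.44533868 -0.1609329 ] 0.05314657710584596 0.05491453511504347
centre [ 0.48183332 -0.16976843]
edges -60.56385117727423 -148.5957157759132 diag 74.5145510112272
rib -165.635220523553 [ 0.47657686 -0.1726935 ] [ 0.46174795 -0.1764912 ]
cap [ 0.48246149 -0.16835651] 0.046588050384715404 [ 0.47445726 -0.19104574]
[ 0.4893249  -0.14017625] [ 69.30706841 -47.87721206]
[ 0.50341692 -0.16809394  0.21729182] [[ 3.41484995e-01  9.39886723e-01 -9.72806364e-04]
 [ 9.39887172e-01 -3.41485145e-01  1.25323365e-05]
 [-3.20419945e-04 -9.18607827e-04 -9.99999527e-01]]
```

```bash
python3 - <<'E'
from h import *
o=env.get_obs(); w=env.camera('wrist'); old=cv2.imread('pics/w1.png')
r=cv2.matchTemplate(w,old[125:215,190:290],cv2.TM_CCOEFF_NORMED); _,m,_,p=cv2.minMaxLoc(r); print(m,np.array(p)-[190,125])
for i in range(3): print(env.get_obs()['ee_pos'],env.get_obs()['time_s']); env.camera('wrist')
s=np.array(p)-[190,125]
P=lambda u,v,z: ray('wrist',(u/6.6+190-.4+s[0],v/6.6+125-.4+s[1]),z)[:2]
print((P(532,290,.014)+P(115,335,.014))/2,(P(155,385,.0673)+P(457,385,.0673))/2)
E
```

```text
0.9827948808670044 [ 3 -7]
[ 0.50299157 -0.16879873  0.21745405] 2.3667
[ 0.50289397 -0.16911338  0.21765437] 2.4167
[ 0.50288149 -0.1691245   0.21774445] 2.4667
[ 0.48789177 -0.16428229] [ 0.48763442 -0.16368141]
```

The canister is at (0.4877, -0.164), its foot is turned about 30°, and the cap is about 2.08 rad open. I'm descending to grip, then re-gripping at 90° to centre it.

```bash
python3 -m crank '{"claw":[100,100,100,100,100,100,100,100],"dp":[[-0.5,0.2,-1],[-0.5,0.2,-2.5],[-0.5,0.1,-3],[0,0,-3],[0,0,-3],[0,0,-2.5],[0,0,-2],[0,0,-1.2]],"turn":[0.1,0.1,0.06,0,0,0,0,0]}'
python3 -m crank '{"claw":[100,45,45,45,45,45,45,45],"dp":[[0,0,0],[0,0,0],[0,0,0],[0,0,0],[0,0,0],[0,0,0],[0,0,0],[0,0,0]],"turn":[0,0,0,0,0,0,0,0]}'
```

```text
time_s: 3.18
ee_pos: [0.4868, -0.1633, 0.0335]
eef_rot: [-2.317, -2.118, 0.003]
contact_force: [0.6, -0.1, 0.5]
opening: 0.0869
grip_force: 0.0
time_s: 3.85
ee_pos: [0.489, -0.1628, 0.0359]
eef_rot: [2.316, 2.121, 0.0]
contact_force: [-0.7, 0.0, 0.6]
opening: 0.0481
grip_force: 0.0
```

```bash
python3 -m crank '{"claw":[45,45,75,75,75,75,75,75],"dp":[[0,0,0],[0,0,0],[0,0,0],[0,0,0],[0,0,0],[0,0,0],[0,0,0],[0,0,0]],"turn":[0,0,0,0,0,0.12,0.12,0.12]}'
python3 -m crank '{"claw":[75,75,75,75,75,75,75,75],"dp":[[0,0,0],[0,0,0],[0,0,0],[0,0,0],[0,0,0],[0,0,0],[0,0,0],[0,0,0]],"turn":[0.12,0.12,0.12,0.12,0.12,0.12,0.12,0.12]}'
python3 -m crank '{"claw":[75,75,75,45,45,45,45,45],"dp":[[0,0,0],[0,0,0],[0,0,0],[0,0,0],[0,0,0],[0,0,0],[0,0,0],[0,0,0]],"turn":[0.12,0.12,0,0,0,0,0,0]}'
python3 - <<'E'
from h import *
o=env.get_obs(); print(o['q'],R.from_rotvec(o['eef_rot']).as_matrix()[:2,0],o['grip_force'])
E
```

```text
time_s: 4.52
ee_pos: [0.4889, -0.1626, 0.0355]
eef_rot: [1.892, 2.508, 0.0]
contact_force: [-0.7, 0.4, -0.5]
opening: 0.0644
grip_force: 0.0
time_s: 5.18
ee_pos: [0.4889, -0.1627, 0.0355]
eef_rot: [0.521, 3.098, 0.0]
contact_force: [0.1, -0.0, -0.8]
opening: 0.0651
grip_force: 0.0
time_s: 5.85
ee_pos: [0.4889, -0.1629, 0.0356]
eef_rot: [0.156, 3.138, -0.001]
contact_force: [0.3, -0.3, 0.2]
opening: 0.0452
grip_force: 30.0
[ 1.00684154  0.32127877 -0.82656033  1.96070687  0.28423546  0.97804763
  1.51597143] [-0.99504459  0.09942957] 29.99977793544531
```

Gripped at 30 N. I'm lifting and moving towards the cradle, stopping beside it to look.

```bash
python3 -m crank '{"claw":[45,45,45,45,45,45,45,45],"dp":[[0,0,0.5],[0,0,1.5],[0,0,2.5],[0,0,3],[0,0,3],[0,1,2.5],[0,2,1],[0,2.5,0]],"turn":[0,0,0,0,0,0,0,0]}'
python3 -m crank '{"claw":[45,45,45,45,45,45,45,45],"dp":[[0,2.5,0],[0,2.5,0],[0,2.5,0],[0,2.5,0],[0,2,0],[0,1.5,0],[0,0.5,0],[0,0,0]],"turn":[-0.06,-0.06,-0.06,-0.06,-0.06,-0.05,0,0]}'
python3 -m crank '{"claw":[45,45,45,45],"dp":[[0,0,0],[0,0,0],[0,0,0],[0,0,0]],"turn":[0,0,0,0]}'
python3 - <<'E'
from h import *
o=env.get_obs(); w=env.camera('wrist'); cv2.imwrite('pics/w2.png',w)
np.savez('w2.npz',**{k:o[k] for k in('ee_pos','eef_rot')})
print(o['ee_pos'],R.from_rotvec(o['eef_rot']).as_matrix(),o['q'][6])
rec('wrist',['cradle','canister'])
cv2.imwrite('pics/w2b.png',cv2.resize(w,(800,600),interpolation=cv2.INTER_CUBIC))
E
```

```text
time_s: 6.52
ee_pos: [0.4904, -0.109, 0.1785]
eef_rot: [0.161, 3.133, -0.004]
contact_force: [0.2, 0.6, -3.0]
opening: 0.0454
grip_force: 30.0
time_s: 7.18
ee_pos: [0.4884, 0.0338, 0.1756]
eef_rot: [-0.692, -3.064, 0.0]
contact_force: [-0.4, -1.5, -2.6]
opening: 0.045
grip_force: 30.0
time_s: 7.52
ee_pos: [0.4889, 0.0311, 0.1755]
eef_rot: [-0.701, -3.062, 0.0]
contact_force: [0.1, -0.1, -2.9]
opening: 0.0449
grip_force: 30.0
[0.48886681 0.03114265 0.1755012 ] [[-9.00281694e-01  4.35307759e-01 -1.61864418e-04]
 [ 4.35307767e-01  9.00281704e-01 -2.18684236e-05]
 [ 1.36204080e-04 -9.01485799e-05 -9.99999987e-01]] 0.9569521703096939
wrist cradle 0.95 [0.473 0.151 0.019] px [359. 109.]
wrist cradle 0.58 [ 0.457 -0.262  0.006] px [ 15. 255.]
wrist canister 0.64 [0.474 0.039 0.198] px [255. 234.]
```

View pics/w2b.png

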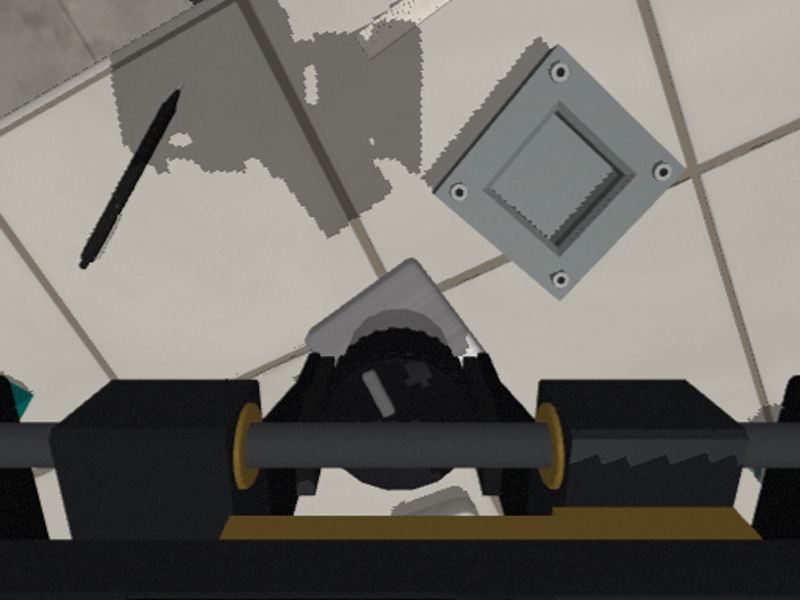

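The cradle is well in view, with bolt heads at (560,72), (663,172), (561,280) and (459,191). The held foot shows corners at (412,258) and (308,332), with its right edge running to (478,355).

```bash
python3 - <<'E'
from h import *
d=np.load('w2.npz')
P=lambda p,z: ray('wrist',(np.array(p)+.5)/1.5625-.5,z)[:2]
def sq(pts,z):
    q=np.array([P(p,z) for p in pts]); n=np.roll(q,-1,0)-q
    print('c',q.mean(0),'sides',np.linalg.norm(n,axis=1),'yaw',np.degrees(np.angle(np.sum((n[:,0]+1j*n[:,1])**4)))/4)
sq([(558,45),(685,170),(560,300),(433,190)],.022)
sq([(560,72),(663,172),(561,280),(459,191)],.025)
sq([(559,100),(635,176),(557,254),(484,190)],.022)
z=.154; a,b,c=P((413,257),z),P((306,332),z),P((478,352),z)
an=lambda v:np.degrees(np.arctan2(v[1],v[0]))
print(np.linalg.norm(b-a),an(b-a)%90,np.linalg.norm(c-a),an(c-a)%90,a,b,c,(b+c)/2)
E
```

```text
c [0.47771095 0.14691449] sides [0.10961029 0.10848211 0.11183686 0.10765332] yaw 24.419252569747297
c [0.47814199 0.14695353] sides [0.08823466 0.08803241 0.08884938 0.08756097] yaw 24.74055391175593
c [0.47813669 0.14669091] sides [0.06723029 0.06560409 0.06377074 0.06685752] yaw 24.16999326041302
0.05171119440628951 9.991888547738697 0.04683523011771857 8.451787182281937 [0.45434135 0.05409813] [0.46331369 0.00317128] [0.50066794 0.06098184] [0.48199082 0.03207656]
```

The cradle is at (0.478, 0.147) with yaw 24.4°. The held canister is at yaw about 9.2° and centre about (0.4864, 0.031). So I need to turn +0.265 and shift (-0.9, +11.6) cm.

```bash
python3 -m crank '{"claw":[45,45,45,45,45,45,45,45],"dp":[[-0.1,1.5,0],[-0.2,2.5,0],[-0.2,2.5,0],[-0.2,2.5,0],[-0.1,1.6,-1],[-0.1,1,-2],[0,0,-2.5],[0,0,-2.5]],"turn":[0.05,0.05,0.05,0.05,0.05,0.015,0,0]}'
python3 -m crank '{"claw":[45,45,45,45,45,45,45],"dp":[[0,0,-1.5],[0,0,-1],[0,0,0],[0,0,0],[0,0,0],[0,0,0],[0,0,0]],"turn":[0,0,0,0,0,0,0]}'
python3 - <<'E'
from h import *
o=env.get_obs(); w=env.camera('wrist'); print(o['ee_pos'],R.from_rotvec(o['eef_rot']).as_matrix()[:2,0])
s=env.camera('side'); s2=env.camera('scene')
u=np.array(proj('scene',[.478,.147,.04])).astype(int); v=np.array(proj('side',[.478,.147,.04])).astype(int)
f=lambda im,c,h:cv2.resize(im[c[1]-h:c[1]+h,c[0]-h:c[0]+h],(390,390),interpolation=cv2.INTER_CUBIC)
cv2.imwrite('pics/n1.png',np.hstack([f(s2,u,50),cv2.resize(w[60:260,130:330],(390,390),interpolation=cv2.INTER_CUBIC)]))
E
```

```text
time_s: 8.33
ee_pos: [0.48, 0.1505, 0.0953]
eef_rot: [0.281, 3.127, 0.002]
contact_force: [-0.3, -0.1, -3.5]
opening: 0.0454
grip_force: 30.0
time_s: 8.92
ee_pos: [0.4807, 0.1484, 0.0716]
eef_rot: [0.288, 3.126, 0.0]
contact_force: [-0.7, 0.5, -2.0]
opening: 0.0454
grip_force: 30.0
[0.48071476 0.14839576 0.07163954] [-0.98311491  0.18297789]
```

View pics/n1.png

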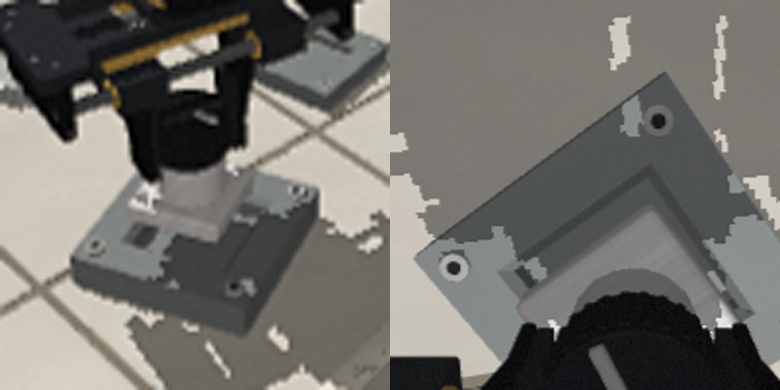

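```bash
python3 - <<'E'
from h import *
P=lambda p,z: ray('wrist',(130+(p[0]-390+.5)/1.95-.5,60+(p[1]+.5)/1.95-.5),z)[:2]
an=lambda v:np.degrees(np.arctan2(v[1],v[0]))
A,B=P((665,72),.022),P((415,258),.022); m=P((650,165),.022); b1,b2=P((658,121),.025),P((454,268),.025)
f,g,h=P((655,205),.050),P((518,297),.050),P((745,318),.050)
print(A,B,np.linalg.norm(A-B),an(B-A)%90,'mouth',m,'bolts',b1,b2,np.linalg.norm(b1-b2),an(b2-b1)%90)
print('foot',f,g,h,np.linalg.norm(f-g),an(g-f)%90,an(h-f)%90)
th=np.radians(24.4); 
for n,c,s in(('cradle',A,.055),('bolts',b1,.044),('mouth',m,.03375),('foot',f,.028)):
    d=(c-np.array([.478,.147])); k=np.round((np.arctan2(d[1],d[0])-th-np.pi/4)/(np.pi/2)); a=th+np.pi/4+k*np.pi/2
    print(n,c-s*2**.5*np.array([np.cos(a),np.sin(a)]))
E
```

```text
[0.4045958  0.17229069] [0.45102446 0.07397179] 0.10873006937769455 25.277862411358356 mouth [0.4336401  0.16215078] bolts [0.41936724 0.16728696] [0.45639013 0.0877184 ] 0.08776018939836223 24.95234547212425
foot [0.44139031 0.16158432] [0.46267251 0.11398226] [0.48286026 0.18343912] 0.0521429563196596 24.08873428056164 27.789373331730804
cradle [0.47740414 0.14492383]
bolts [0.47761392 0.14539347]
mouth [0.47831795 0.14535748]
foot [0.47845637 0.1476521 ]
```

The foot and pocket are parallel, and the foot is about 2 mm too far in +y. I'm correcting that and lowering.

```bash
python3 -m crank '{"claw":[45,45,45,45,45,45,45,45],"dp":[[-0.05,-0.2,-0.4],[0,0,-0.5],[0,0,-0.5],[0,0,-0.4],[0,0,-0.3],[0,0,-0.2],[0,0,-0.1],[0,0,0]],"turn":[0,0,0,0,0,0,0,0]}'
python3 -m crank '{"claw":[45,45,45,45,45,45],"dp":[[0,0,-0.2],[0,0,-0.1],[0,0,-0.1],[0,0,-0.1],[0,0,0],[0,0,0]],"turn":[0,0,0,0,0,0]}'
```

```text
time_s: 9.73
ee_pos: [0.4792, 0.1464, 0.0463]
eef_rot: [-0.288, -3.128, -0.0]
contact_force: [0.0, -0.7, -2.8]
opening: 0.0457
grip_force: 30.0
time_s: 10.23
ee_pos: [0.4796, 0.1464, 0.0429]
eef_rot: [0.288, 3.128, -0.002]
contact_force: [-3.7, -1.7, 9.2]
opening: 0.0454
grip_force: 30.0
```

The foot is home: TCP at 42.9 mm with about 12 N of upward reaction. I'm screwing down, with z following the thread.

```bash
python3 -m crank '{"claw":[45,45,45,45,45,45,45,45],"dp":[[0,0,0],[0,0,-0.01],[0,0,-0.01],[0,0,0],[0,0,-0.01],[0,0,-0.01],[0,0,0],[0,0,-0.01]],"turn":[-0.1,-0.1,-0.1,-0.1,-0.1,-0.1,-0.1,-0.1]}'
python3 - <<'E'
from h import *
o=env.get_obs();print(o['torque'],o['q'][6])
E
python3 -m crank '{"claw":[45,45,45,45,45,45,45,45],"dp":[[0,0,0],[0,0,-0.01],[0,0,-0.01],[0,0,0],[0,0,-0.01],[0,0,-0.01],[0,0,0],[0,0,-0.01]],"turn":[-0.1,-0.1,-0.1,-0.1,-0.1,-0.1,-0.1,-0.1]}'
python3 - <<'E'
from h import *
o=env.get_obs();print(o['torque'],o['q'][6],R.from_rotvec(o['eef_rot']).as_matrix()[:2,0])
E
```

```text
time_s: 10.9
ee_pos: [0.4795, 0.1462, 0.0424]
eef_rot: [1.49, 2.765, -0.002]
contact_force: [-4.2, -2.0, 9.5]
opening: 0.0451
grip_force: 30.0
[-0.41261239  0.77983746  0.01755347] 0.016121040630623588
time_s: 11.57
ee_pos: [0.4793, 0.1461, 0.0418]
eef_rot: [2.449, 1.966, -0.002]
contact_force: [-4.9, -2.9, 10.3]
opening: 0.045
grip_force: 30.0
[-0.42438118  0.94526126  0.0325573 ] -0.7387677580958131 [0.21597903 0.97639679]
```

```bash
T(){ python3 - <<'E'
from h import *
o=env.get_obs();x=R.from_rotvec(o['eef_rot']).as_matrix()[:2,0];print('T',o['torque'],'q7',o['q'][6],'yaw',np.arctan2(x[1],x[0]))
E
}
python3 -m crank '{"claw":[45,45,45,45,45],"dp":[[0,0,0],[0,0,-0.01],[0,0,-0.01],[0,0,0],[0,0,0]],"turn":[-0.1,-0.1,-0.1,0,0]}'; T
python3 -m crank '{"claw":[45,45,45,45],"dp":[[0,0,0],[0,0,-0.01],[0,0,0],[0,0,0]],"turn":[-0.1,-0.05,0,0]}'; T
python3 -m crank '{"claw":[45,45,45,45],"dp":[[0,0,0],[0,0,0],[0,0,0],[0,0,0]],"turn":[-0.05,-0.05,0,0]}'; T
```

```text
time_s: 11.98
ee_pos: [0.4793, 0.1462, 0.0417]
eef_rot: [2.711, 1.584, -0.002]
contact_force: [-4.9, -2.0, 9.5]
opening: 0.0454
grip_force: 30.0
T [-0.48634596  0.93398427 -0.03138567] q7 -1.0209194641093866 yaw 1.0575490025124794
time_s: 12.32
ee_pos: [0.4792, 0.1462, 0.0416]
eef_rot: [2.823, 1.377, -0.002]
contact_force: [-4.1, -2.0, 9.1]
opening: 0.0454
grip_force: 30.0
T [-0.44925126  1.00640235 -0.00862016] q7 -1.1644457342769203 yaw 0.9077194447703157
time_s: 12.65
ee_pos: [0.4792, 0.1462, 0.0415]
eef_rot: [2.888, 1.234, -0.001]
contact_force: [-5.5, -1.8, 10.5]
opening: 0.045
grip_force: 30.0
T [-0.42394558  0.96260059 -0.00693452] q7 -1.260376772286756 yaw 0.8076096716718795
```

```bash
T(){ python3 - <<'E'
from h import *
o=env.get_obs();x=R.from_rotvec(o['eef_rot']).as_matrix()[:2,0];print('T',o['torque'],'q7',o['q'][6],'yaw',np.arctan2(x[1],x[0]))
E
}
python3 -m crank '{"claw":[45,45,45,45],"dp":[[0,0,0],[0,0,0],[0,0,0],[0,0,0]],"turn":[-0.04,-0.04,0,0]}'; T
python3 -m crank '{"claw":[45,45,45,45],"dp":[[0,0,0],[0,0,0],[0,0,0],[0,0,0]],"turn":[-0.04,-0.04,0,0]}'; T
python3 - <<'E'
from h import *
w=env.camera('wrist'); cv2.imwrite('pics/n2.png',cv2.resize(w[100:300,130:380],(750,600),interpolation=cv2.INTER_CUBIC))
E
```

```text
time_s: 12.98
ee_pos: [0.4795, 0.1467, 0.0416]
eef_rot: [2.934, 1.12, 0.0]
contact_force: [-3.5, -1.8, 8.6]
opening: 0.0453
grip_force: 30.0
T [-0.20140161  0.80884142  0.2148497 ] q7 -1.336458512200052 yaw 0.7291008867670082
time_s: 13.32
ee_pos: [0.4792, 0.1466, 0.0415]
eef_rot: [2.976, 1.003, -0.001]
contact_force: [-4.9, -1.9, 8.3]
opening: 0.0457
grip_force: 30.0
T [-0.33613243  0.88398009  0.50526718] q7 -1.4127002659717494 yaw 0.6503924571293365
```

View pics/n2.png

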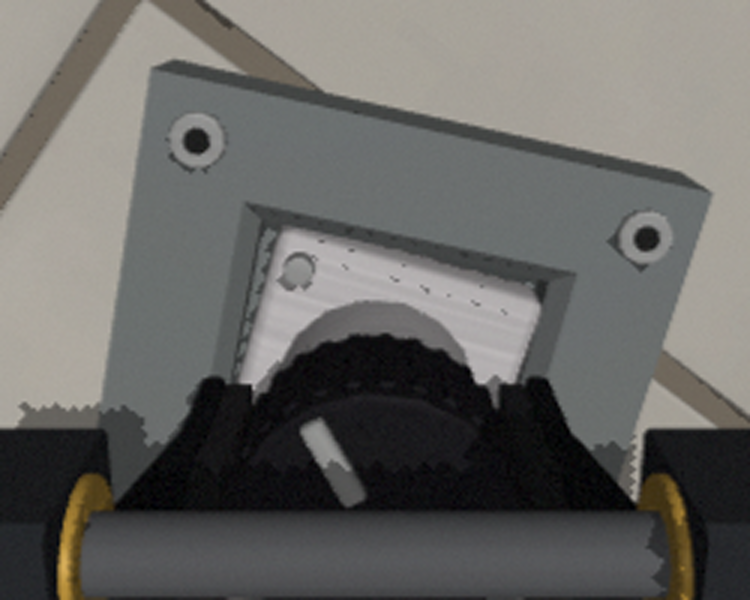

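The torque jumped to 0.5 N m and the rib (330,460) points to the pin (298,270), so the cap has bottomed out with the foot down in the pocket. I'll hold briefly, then back off about 1.6 rad.

```bash
T(){ python3 - <<'E'
from h import *
o=env.get_obs();x=R.from_rotvec(o['eef_rot']).as_matrix()[:2,0];print('T',o['torque'],'q7',o['q'][6],'yaw',np.arctan2(x[1],x[0]))
E
}
python3 -m crank '{"claw":[45,45,45,45],"dp":[[0,0,0],[0,0,0],[0,0,0],[0,0,0]],"turn":[-0.03,0,0,0]}'; T
python3 -m crank '{"claw":[45,45,45,45,45,45,45,45],"dp":[[0,0,0],[0,0,0.01],[0,0,0.01],[0,0,0],[0,0,0.01],[0,0,0.01],[0,0,0],[0,0,0.01]],"turn":[0.1,0.1,0.1,0.1,0.1,0.1,0.1,0.1]}'
python3 -m crank '{"claw":[45,45,45,45,45,45,45,45],"dp":[[0,0,0.01],[0,0,0],[0,0,0.01],[0,0,0.01],[0,0,0],[0,0,0.01],[0,0,0.01],[0,0,0]],"turn":[0.1,0.1,0.1,0.1,0.1,0.1,0.1,0.1]}'
python3 -m crank '{"claw":[45,45,45,45],"dp":[[0,0,0],[0,0,0],[0,0,0],[0,0,0]],"turn":[0,0,0,0]}';T
python3 - <<'E'
from h import *
w=env.camera('wrist'); cv2.imwrite('pics/n3.png',cv2.resize(w[100:300,130:380],(750,600),interpolation=cv2.INTER_CUBIC))
E
```

```text
time_s: 13.7
ee_pos: [0.4798, 0.147, 0.0416]
eef_rot: [2.991, 0.959, 0.002]
contact_force: [-2.4, -0.3, 7.5]
opening: 0.045
grip_force: 30.0
T [-0.15927881  0.55526781  0.4788477 ] q7 -1.4415375607041854 yaw 0.620341657135611
time_s: 14.37
ee_pos: [0.4792, 0.1474, 0.042]
eef_rot: [-2.379, -2.052, -0.0]
contact_force: [-4.9, 0.4, 8.0]
opening: 0.045
grip_force: 30.0
time_s: 15.03
ee_pos: [0.4784, 0.1473, 0.0424]
eef_rot: [-1.392, -2.815, 0.001]
contact_force: [-7.1, 0.1, 9.8]
opening: 0.0452
grip_force: 30.0
time_s: 15.37
ee_pos: [0.4784, 0.1473, 0.0424]
eef_rot: [-1.398, -2.812, 0.002]
contact_force: [-6.1, -0.2, 10.5]
opening: 0.0451
grip_force: 30.0
T [0.03431482 1.22535618 0.06148572] q7 0.0788312073842294 yaw 2.2186298476815876
```

View pics/n3.png

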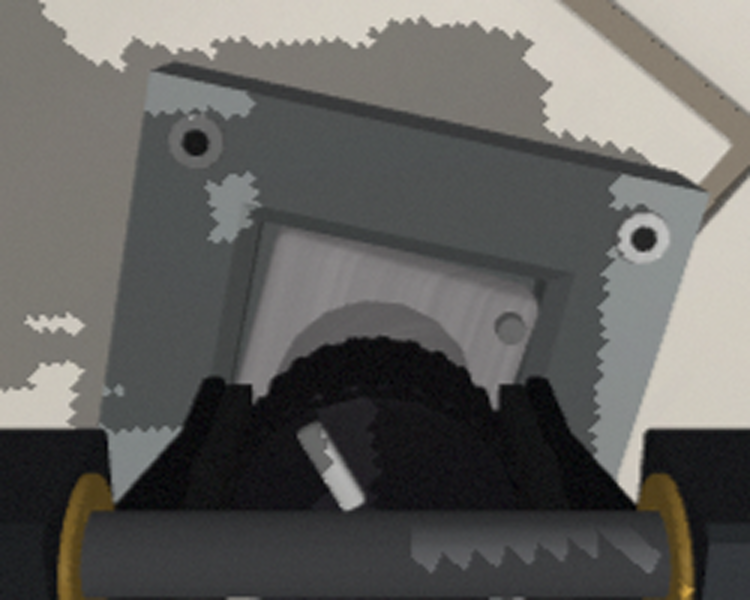

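The cap sits a quarter turn off: the rib hasn't moved in the gripper, and the pin has gone from (298,270) to (510,328), the neighbouring foot corner. The foot is still level in the pocket and the grip is 30 N.

```bash
python3 -c "
from station import env
print(env.close_job())"
```

```text
the job is handed in; nothing more can be done
None
```

The canister is home in the large grey cradle; its cap was screwed down to the stop, backed off about 1.57 rad, and is still gripped at 30 N. The job is handed in at about 15 s, but the call gave no verdict.

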